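# Park the foil reels in the sloping rack

## Robot

A 6-joint arm with a two-finger parallel gripper is mounted at the origin on a cart in front of the work surface, level with it; the furniture and walls round the work are solid. World frame = base frame: x ahead of the robot, y to its left, z up, the work surface at z = 0. Lengths are in m, angles in rad, forces in N, time in s.
With the tool pointing down it reaches from about 0.275 to 0.725 m from the base axis. Payload 15.9 kg.
Tool frame: the origin (TCP) lies at the very end of the fingers, on their centre line; the grasp point (between the pads) lies arm.grip_depth behind it (arm.grip_depth is the distance from the TCP to the grasp point, in m); x points along the fingers, y is the direction in which the jaws open and shut, and the axes are right-handed (so a half turn about x gives the same grasp; the last joint's range is limited). The gripper opens to 85 mm and grips with 20 to 120 N. Pads are 22 mm wide; open, the fingers measure 114 mm over their backs; the gripper's body (76 mm by 85 mm) begins 54 mm behind the grasp point. The pads swing forward as they close: fully open they stand 13 mm farther back than shut.
Start: joints at [1.301, 0.213, -0.034, 1.323, 0, 1.571], TCP at [0.133, 0.482, 0.231] pointing down, gripper open.
Joint ranges: [-2.98, 2.98], [-0.74, 1.72], [-1.14, 1.35], [-2.1, 2.04], [-1.57, 1.44], [-3.14, 3.14]. Speed limits (rad/s): [1.89, 1.89, 2.39, 2.57, 3.14, 3.14].

## Interface

Orientations are given as [roll, pitch, yaw] about the fixed x, y, z axes, in that order (R = Rz(yaw) Ry(pitch) Rx(roll)).
In Python, from station import arm, viewer, sign_off, models gives the robot as it stands.
- The arm moves only by the tool carry_out, never from a script. Its argument "targets" is a list of rows, each an object of numbers: "x", "y", "z": the shift along the tool's x, y, z in m; "yaw": the turn about the tool's x in rad; "hand": the opening, from 0 (shut) to 1 (fully open). In form: [{"x": .., "y": .., "z": .., "yaw": .., "hand": ..}, ...]. A call has 1 to 12 rows; each row is the pose to reach, as a shift and turn from the pose measured when the call began, along the tool's axes at that moment; what a row does not reach only later rows make up. A row lasts 1/8 s, in which the tool goes at most 62.5 mm and 10.7 degrees, less where a joint would pass 70% of its speed; a pose out of reach is approached as far as the arm can. A call with a gripper value outside its range is refused whole. The fingers move at their own pace and stop on an object; the grip force is fixed at half the most. Time passes only in rows, so rows that repeat a pose let the fingers close. It gives the time, the measured TCP pose, the force and the opening at its end, in the units of the state.
- arm.observe(): the state, without advancing time (a new reading comes with each control period).
- viewer.get_image(name): name is "side" or "top"; returns a dict with "frame" (480x640x3 uint8, red, green, blue), "mtx" (3x3 intrinsics, pixels), "xyz" and "rotation" of the camera in the world. Camera axes: x right, y up, looking along -z (the intrinsics and any distortion apply to the point x, -y, -z); pixel columns grow to the right and rows downward; lengths in m; the calibration is good to about 2 mm. A picture is of the moment at which its call begins. There is no depth.
- sign_off(): hands the job in, once; it reports no verdict.
Trained networks look in a picture, given as the dict that the camera call returned (one of the last four; its "shot" number tells which), for a name from the list of things; names that differ only in an ending like _2 or _b are one class to them, and where a whole thing is asked for, a point or a joint stands for the part that bears it (a point fixed in the world has none). Each returns a list of dicts, best first, with "confidence" (0 to 1); they miss things now and then, are a little off and sometimes report something else, mostly with a low value. They report only what shows in the picture. A call takes as long as a camera call. They do not tell look-alikes from the thing itself.
- models.find_in(picture, target): "extent" ([left, top, right, bottom] in pixels, round what is visible of it).
The state is a dict: "clock": time; "joint_pos": joint angles; "joint_velocities": joint speeds; "joint_torque": joint torques, N m; "tcp_pos": TCP position; "tool_rot": TCP orientation; "contact_force": force on the tool from outside, world axes, zero at the start; "wrist_torque": the same for the moment, N m; "gripper_width": opening from 0.0 (shut) to 1.0 (fully open).
Only numpy, scipy, OpenCV 4.12 (cv2) and the standard library are available. Lean on these libraries where they do the work, as an engineer would, in place of code of your own. Each camera call takes 0.05 s, during which the arm holds its last target.

## Task

The two foil reels have rolled down to the low level end of the sloping two-gutter rack. One after the other, push each reel up its gutter with the fingertips, over the small steel rib near the top, gently against the stop, so that it stays behind the rib and does not roll back. Do not pinch or lift the reels, and leave the spare reel on the table and the other things alone.

Things in the scene. Friction and masses are not known exactly. Their poses are not given: they have to be found in the camera images.
- rack: Fixed rack: wooden base plate 330 x 160 x 8 mm with two identical parallel grey gutters. Origin: centre of the plate's underside, on the table. Own x: along the gutters to the high end; z up; gutter centre lines at own y = -46 and +46 mm. Each gutter is 50 mm wide inside; its 4 mm walls stand 12 mm above its floor. Level floor at z = 16 mm from x = -150 (low end wall, 12 mm) to -50 mm.
- rack_knee (a point): Knee of the rack, midway between the gutters at floor height (rack x = -50 mm, z = 16 mm). From here the floors rise straight at 10 degrees along rack x, 180 mm along the slope, to the stops.
- rack_stop (a point): Foot of the stops, midway between the gutters, where stop face meets floor (rack x = 127 mm, z = 47 mm). Each gutter's stop is a plate square to the slope, 33 mm tall. A round steel rib, 2.5 mm proud of the floor, crosses each gutter 44 mm before the stop along the slope; past it a reel rests between rib and stop with 7 mm (big) or 12 mm (small) of play.
- reel_big: Bigger reel, a smooth, slippery hard roller with white flanges and a gold band, 52 mm diameter, 44 mm wide, about 60 g, lying across one of the gutters (either one) on its level low part. Origin: its centre. Own y: its axle. It turns as it rolls. Parked, its centre is at rack x = 90 to 97 mm, 68 mm above the table.
- reel_small: Smaller reel, the same but 44 mm diameter, 44 mm wide, lying in the other gutter. Origin: its centre. Own y: its axle. Parked, its centre is at rack x = 90 to 102 mm, about 64 mm above the table.
- reel_spare: Spare reel, 44 mm diameter, standing on its flat end on the table beyond the high end of the rack, 44 mm tall; leave alone. Origin: its centre; own y vertical.
- jar_loose: Pigment jar, 32 mm diameter, 23 mm tall, on the table beyond the low end of the rack; leave alone. Origin: centre of its underside.
- clip_loose: Small clip, 16 x 54 x 17 mm, lying beyond the high end of the rack; leave alone. Origin: centre of its underside.
- bottle_loose: Polish bottle, 27 x 34 x 88 mm, standing beyond the rack's side near the high end; leave alone. Origin: centre of its underside.
There are look-alikes about, which are no part of the job. What is shaped like the reel_small but pink is not meant. What is shaped like the reel_big but turquoise is not meant.

How it is judged:
At the end, for the whole second after the job is handed in: Both reels rest in the gutters behind the rib: each centre 85 to 110 mm from the rack's centre towards the high end, 58 to 76 mm above the table, within 8 mm of a gutter's centre line, slower than 20 mm/s (x of reel_big in the frame of rack between 0.085 and 0.11 m and z of reel_big in the frame of rack between 0.058 and 0.076 m and (y of reel_big in the frame of rack between -0.054 and -0.038 m or y of reel_big in the frame of rack between 0.038 and 0.054 m) and linear speed of each of reel_big, reel_small below 0.02 m/s and x of reel_small in the frame of rack between 0.085 and 0.11 m and z of reel_small in the frame of rack between 0.058 and 0.076 m and (y of reel_small in the frame of rack between -0.054 and -0.038 m or y of reel_small in the frame of rack between 0.038 and 0.054 m)); the robot touches nothing.
It fails at once if a reel is lifted off the floor of its gutter (by some 15 mm) ((z of reel_big in the frame of rack above 0.088 m or (x of reel_big in the frame of rack below -0.04 m and z of reel_big in the frame of rack above 0.058 m) or (x of reel_big in the frame of rack below 0.03 m and z of reel_big in the frame of rack above 0.073 m)) or (z of reel_small in the frame of rack above 0.088 m or (x of reel_small in the frame of rack below -0.04 m and z of reel_small in the frame of rack above 0.058 m) or (x of reel_small in the frame of rack below 0.03 m and z of reel_small in the frame of rack above 0.073 m))).
It fails at once if a reel is knocked out of the gutters ((z of reel_big in the frame of rack below 0.03 m or x of reel_big in the frame of rack above 0.13 m or x of reel_big in the frame of rack below -0.155 m) or (z of reel_small in the frame of rack below 0.03 m or x of reel_small in the frame of rack above 0.13 m or x of reel_small in the frame of rack below -0.155 m)).
It fails at once if the fingers squeeze or ram a reel (over 30 N) (contact force between the fingers and reel_big above 30 N or contact force between the fingers and reel_small above 30 N).
It fails at once if the spare reel, pigment jar, clip or polish bottle is moved more than 20 mm or knocked over ((distance of reel_spare from where it was at the start of the episode above 0.02 m or angle between reel_spare's own y axis and vertical above 0.5 rad) or (distance of jar_loose from where it was at the start of the episode above 0.02 m or angle between jar_loose's own z axis and vertical above 0.5 rad) or distance of clip_loose from where it was at the start of the episode above 0.02 m or (distance of bottle_loose from where it was at the start of the episode above 0.02 m or angle between bottle_loose's own z axis and vertical above 0.5 rad)).
It also fails if it takes over 54 s, if anything falls off the work surface, if the arm or the gripper's body presses on something with over 40 N, if the wrist force passes 120 N, or if a joint passes its speed limit or range.

## Working session

There is one attempt and no reset: what is moved stays moved. The work goes in short steps, Python scripts to look and compute and a tool call to move; the robot and the scene stay as the last step left them, time stands still between calls to the robot, and variables do not carry over. Pictures are saved under pics/ and viewed, and the job is handed in when it is done.

Besides the shell and the picture viewer there is one more tool, called after "Call:" as name(argument=value, ...), one argument or row to a line, values as JSON. carry_out: Moves the arm, as the interface text tells. Its arguments: {"type":"object","properties":{"targets":{"type":"array"}},"required":["targets"]}

```bash
mkdir -p pics; ls
python3 - <<'E'
from station import arm, viewer, models
import cv2, pickle
s=arm.observe(); print(s); print(arm.grip_depth)
for n in ("side","top"):
    p=viewer.get_image(n); cv2.imwrite(f"pics/{n}0.png",p["frame"][:,:,::-1])
    pickle.dump(p,open(f"{n}0.pkl","wb"))
    print(n,p["mtx"],p["xyz"],p["rotation"],[k for k in p])
    for t in ["rack","rack_knee","rack_stop","reel_big","reel_small","reel_spare","jar_loose","clip_loose","bottle_loose"]:
        print(t,[( [round(v) for v in d["extent"]],round(d["confidence"],2)) for d in models.find_in(p,t)][:4])
E
```

```text
pics
{'clock': 0.0, 'joint_pos': array([ 1.30103012e+00,  2.13380848e-01, -3.49943967e-02,  1.32348799e+00,
        3.51015826e-06,  1.57079969e+00]), 'joint_velocities': array([ 0.00323995, -0.00018955, -0.00044095,  0.00011655,  0.001309  ,
       -0.00060644]), 'joint_torque': array([ 1.11802856e-04, -6.86166501e+01,  4.87116122e+01,  1.75772212e-02,
        4.69607244e-05,  1.82257047e-06]), 'tcp_pos': array([0.13317075, 0.48162312, 0.23082949]), 'tool_rot': array([-1.57408299,  1.56972942, -1.84385256]), 'contact_force': array([ 0.19369903, -0.5849335 , -0.35534771]), 'wrist_torque': array([-0.00188257, -0.03860835, -0.00485616]), 'gripper_width': 1.002927117476177}
0.0187
side [[507.74950709   0.         316.66016408]
 [  0.         507.74950709 239.88245704]
 [  0.           0.           1.        ]] [0.37636532 0.82592732 0.65786518] [ 9.53219512e-01 -2.71325462e-03 -2.88916204e+00] ['frame', 'mtx', 'xyz', 'rotation', 'shot']
rack [([258, 215, 379, 360], 0.91)]
rack_knee [([256, 220, 374, 363], 0.95)]
rack_stop [([261, 216, 384, 359], 0.75)]
reel_big [([383, 321, 419, 358], 0
[... 251 characters left out ...]
, 192, 279, 230], 0.83)]
top [[461.0061599    0.         321.92253583]
 [  0.         461.0061599  242.05859541]
 [  0.           0.           1.        ]] [0.45955869 0.01915244 1.03086303] [ 0.14997554  0.00166105 -1.56031002] ['frame', 'mtx', 'xyz', 'rotation', 'shot']
rack [([216, 236, 365, 310], 0.56)]
rack_knee [([214, 237, 365, 309], 0.83)]
rack_stop [([217, 234, 366, 310], 0.59)]
reel_big [([228, 282, 255, 306], 0.91), ([223, 334, 255, 360], 0.63)]
reel_small [([230, 241, 252, 261], 0.89), ([174, 301, 196, 321], 0.7)]
reel_spare [([376, 238, 396, 261], 0.91)]
jar_loose [([184, 245, 198, 258], 0.53)]
clip_loose [([382, 283, 397, 311], 0.71)]
bottle_loose [([361, 188, 382, 207], 0.61)]
```

View pics/side0.png

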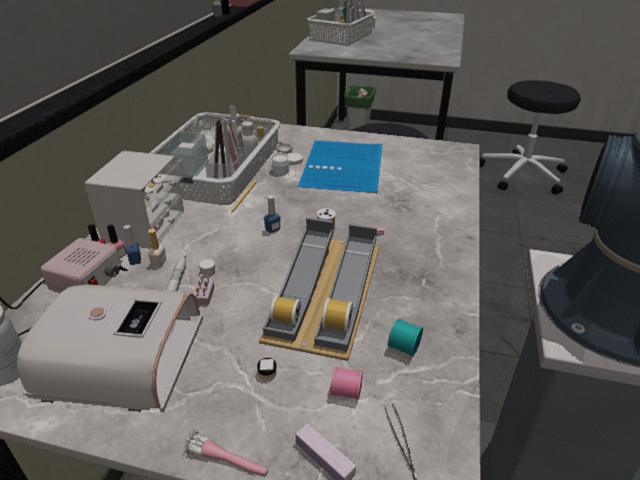

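View pics/top0.png

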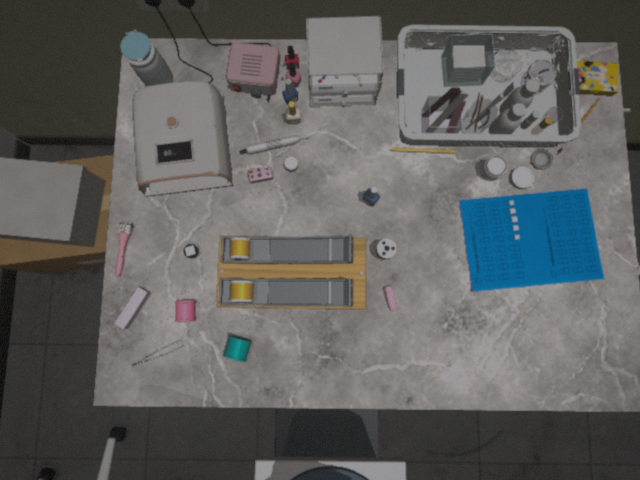

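Run:
```python
import cv2
a=cv2.imread("pics/top0.png")[170:370,160:420]
cv2.imwrite("pics/topc.png",cv2.resize(a,None,fx=3,fy=3,interpolation=cv2.INTER_CUBIC))
a=cv2.imread("pics/side0.png")[185:405,235:435]
cv2.imwrite("pics/sidec.png",cv2.resize(a,None,fx=2.7,fy=2.7,interpolation=cv2.INTER_CUBIC))
```

```text
(no output)
```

View pics/topc.png

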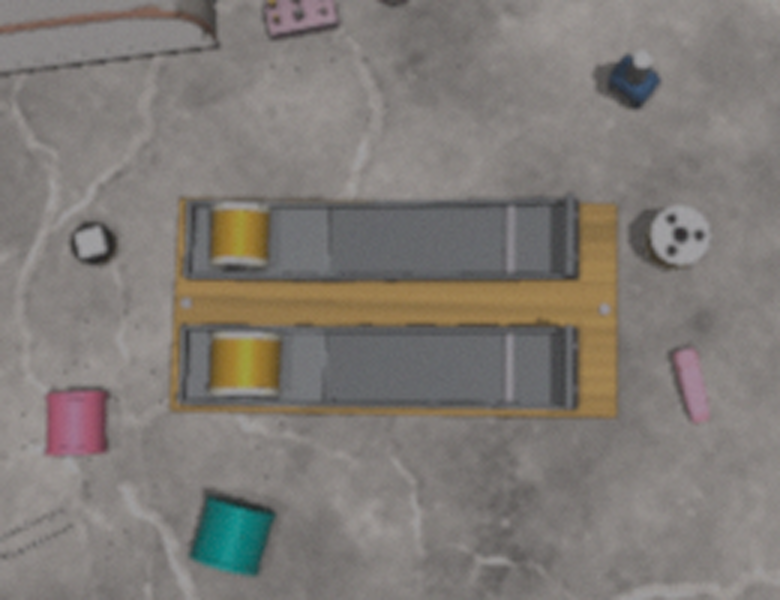

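View pics/sidec.png

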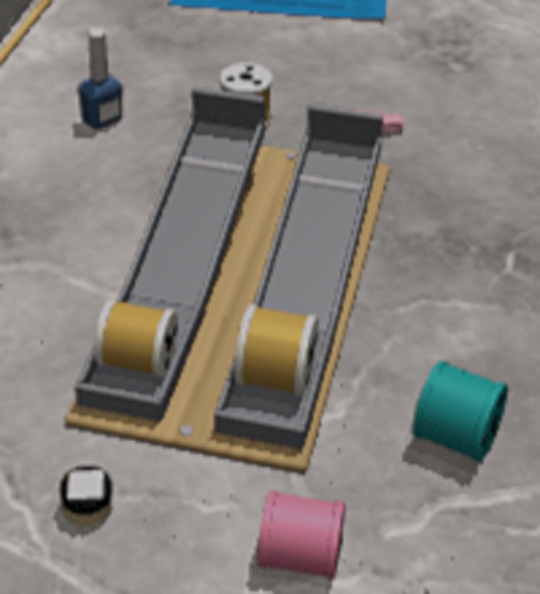

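```bash
cat > h.py <<'E'
import numpy as np, pickle, cv2
from scipy.spatial.transform import Rotation as R
def proj(p,X):
    Rc=R.from_euler('xyz',p["rotation"]).as_matrix(); c=(np.asarray(X)-p["xyz"])@Rc
    c=c*[1,-1,-1]; q=c@p["mtx"].T; return q[...,:2]/q[...,2:]
def rack2w(r,P):
    c,s=np.cos(r[2]),np.sin(r[2]); P=np.asarray(P,float)
    return np.stack([r[0]+c*P[...,0]-s*P[...,1], r[1]+s*P[...,0]+c*P[...,1],P[...,2]],-1)
E
python3 - <<'E'
from h import *
from scipy.optimize import least_squares
T=pickle.load(open("top0.pkl","rb"));S=pickle.load(open("side0.pkl","rb"))
tp={(-165,80,8):(179,197),(165,80,8):(617,203),(165,-80,8):(617,416),(-165,-80,8):(172,410),
(84,46,41.5):(511,239),(84,-46,41.5):(510,368)}
sp={(-165,80,8):(67,420),(-165,-80,8):(305,465),(165,-80,8):(388,165),(84,46,41.5):(212,163),(84,-46,41.5):(332,183)}
tP=np.array(list(tp))/1e3;tU=np.array(list(tp.values()))/3+[160,170]
sP=np.array(list(sp))/1e3;sU=np.array(list(sp.values()))/2.7+[235,185]
f=lambda r:np.concatenate([proj(T,rack2w(r,tP))-tU,proj(S,rack2w(r,sP))-sU]).ravel()
o=least_squares(f,[.4,.1,-1.57],loss='soft_l1');r=o.x;print(r,np.round(f(r),1).reshape(-1,2).tolist())
np.save("rack.npy",r)
# reels: known rack y, z ; fit rack x
for n,y,z,e in (("big",-.046,.042,((228,282,255,306),(323,297,355,331))),("small",.046,.038,((230,241,252,261),(270,297,302,324)))):
    for p,b in zip((T,S),e):
        u=np.array([(b[0]+b[2])/2,(b[1]+b[3])/2])
        q=least_squares(lambda v:proj(p,rack2w(r,[v[0],v[1],z]))-u,[-.1,y]).x;print(n,q)
tr=R.from_euler('xyz',[-1.57408299,1.56972942,-1.84385256]).as_matrix();print(np.round(tr,3))
for n,P in {"rackx":[1,0,0]}.items(): print(np.cos(r[2]),np.sin(r[2]))
E
```

```text
[ 0.54656037  0.08877081 -1.57192956] [[-0.5, -0.2], [0.3, -0.6], [0.5, 0.4], [-1.4, 0.6], [-0.3, 0.0], [-0.4, -0.2], [-1.7, -1.0], [0.8, 0.3], [0.5, -1.0], [0.3, -0.3], [-0.3, -0.9]]
big [-0.10394322 -0.05155123]
big [-0.10260805 -0.04847458]
small [-0.1092333   0.04143778]
small [-0.11354826  0.04461243]
[[-0.     0.267  0.964]
 [-0.001  0.964 -0.267]
 [-1.    -0.001 -0.   ]]
-0.0011332306371467618 -0.9999993578939553
```

Call:
carry_out(
  targets=[
    {"x": 0.01,"y": -0.013,"z": 0.042,"yaw": 0.13,"hand": 0},
    {"x": 0.022,"y": -0.026,"z": 0.084,"yaw": 0.26,"hand": 0},
    {"x": 0.033,"y": -0.039,"z": 0.125,"yaw": 0.39,"hand": 0},
    {"x": 0.044,"y": -0.052,"z": 0.167,"yaw": 0.52,"hand": 0},
    {"x": 0.055,"y": -0.065,"z": 0.209,"yaw": 0.65,"hand": 0},
    {"x": 0.066,"y": -0.078,"z": 0.25,"yaw": 0.78,"hand": 0},
    {"x": 0.077,"y": -0.091,"z": 0.292,"yaw": 0.91,"hand": 0},
    {"x": 0.088,"y": -0.104,"z": 0.334,"yaw": 1.04,"hand": 0},
    {"x": 0.1,"y": -0.117,"z": 0.376,"yaw": 1.17,"hand": 0},
    {"x": 0.11,"y": -0.1304,"z": 0.4176,"yaw": 1.3,"hand": 0},
    {"x": 0.11,"y": -0.1304,"z": 0.4176,"yaw": 1.3,"hand": 0},
    {"x": 0.11,"y": -0.1304,"z": 0.4176,"yaw": 1.3,"hand": 0},
  ],
)

```text
clock: 2.5
tcp_pos: [0.5007, 0.245, 0.1213]
tool_rot: [-1.6, 1.57, 3.114]
contact_force: [0.2, 0.7, 0.1]
gripper_width: 0.0
```

```bash
cat > look.py <<'E'
import sys
from station import arm, viewer, models
from h import *
s=arm.observe(); print(s["clock"],s["tcp_pos"].round(4),s["contact_force"].round(1),s["gripper_width"],s["joint_pos"].round(2))
M=R.from_euler('xyz',s["tool_rot"]).as_matrix(); print(M.round(3).tolist())
t=sys.argv[1]; out=[]
for n,(a,b,c,d) in {"top":(160,170,420,370),"side":(235,175,435,375)}.items():
    p=viewer.get_image(n); pickle.dump(p,open(f"{n}_{t}.pkl","wb"))
    f=p["frame"][b:d,a:c,::-1].copy(); k=480/(d-b)*0.8
    out.append(cv2.resize(f,None,fx=1.7,fy=1.7*1,interpolation=cv2.INTER_CUBIC))
cv2.imwrite(f"pics/l_{t}.png",np.hstack(out)[:, :800])
E
python3 look.py a
```

```text
2.5 [0.5007 0.245  0.1213] [0.2 0.7 0.1] 0.00032686389681822953 [ 0.45  0.37 -0.1   1.1   0.    2.02]
[[-0.0, 1.0, 0.002], [0.0, 0.002, -1.0], [-1.0, -0.0, -0.0]]
```

View pics/l_a.png

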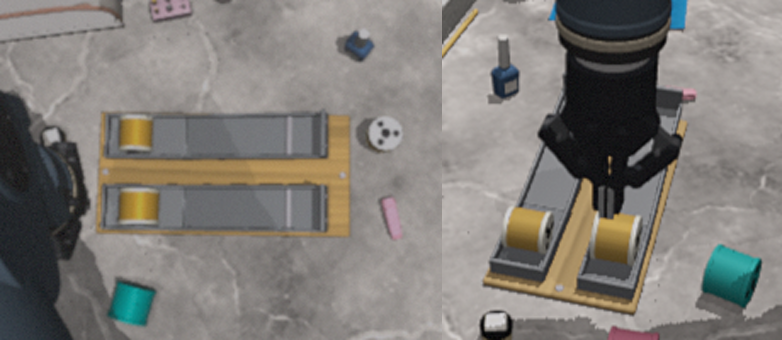

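The gold reels in the gutters are the targets: big at side px (338,315), small at (286,310). The look-alikes, turquoise at (405,337) and pink at (346,383), stay untouched. The shut fingertips are now aligned behind the big reel.

Call:
carry_out(
  targets=[
    {"x": 0.03,"y": 0,"z": 0,"yaw": 0,"hand": 0},
    {"x": 0.06,"y": 0,"z": 0,"yaw": 0,"hand": 0},
    {"x": 0.08,"y": 0,"z": 0,"yaw": 0,"hand": 0},
    {"x": 0.088,"y": 0,"z": 0,"yaw": 0,"hand": 0},
    {"x": 0.088,"y": 0,"z": 0,"yaw": 0,"hand": 0},
  ],
)

```text
clock: 3.22
tcp_pos: [0.5002, 0.2459, 0.0339]
tool_rot: [2.595, 1.571, 1.028]
contact_force: [0.5, 0.1, -0.2]
gripper_width: -0.003
```

```bash
python3 look.py b
```

```text
3.225 [0.5002 0.2459 0.0339] [ 0.5  0.1 -0.2] -0.002723216885911024 [ 0.46  0.44 -0.23  0.9   0.    2.02]
[[0.0, 1.0, 0.004], [0.0, 0.004, -1.0], [-1.0, 0.0, -0.0]]
```

View pics/l_b.png

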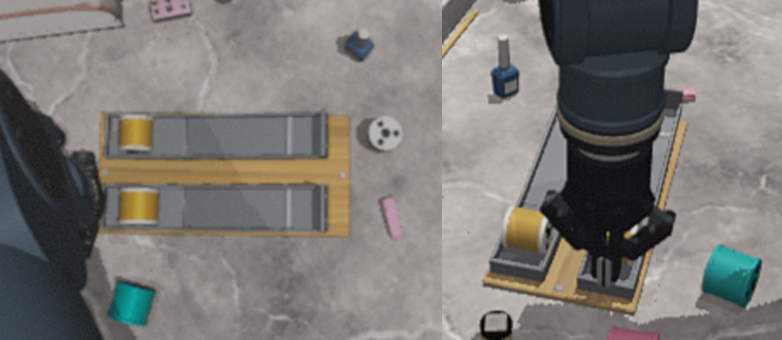

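Call:
carry_out(
  targets=[
    {"x": 0,"y": 0,"z": 0.006,"yaw": 0,"hand": 0},
    {"x": 0,"y": 0,"z": 0.012,"yaw": 0,"hand": 0},
    {"x": 0,"y": 0,"z": 0.018,"yaw": 0,"hand": 0},
    {"x": 0,"y": 0,"z": 0.024,"yaw": 0,"hand": 0},
    {"x": 0,"y": 0,"z": 0.031,"yaw": 0,"hand": 0},
    {"x": 0,"y": 0,"z": 0.039,"yaw": 0,"hand": 0},
    {"x": 0,"y": 0,"z": 0.047,"yaw": 0,"hand": 0},
    {"x": 0,"y": 0,"z": 0.055,"yaw": 0,"hand": 0},
    {"x": 0,"y": 0,"z": 0.063,"yaw": 0,"hand": 0},
    {"x": 0,"y": 0,"z": 0.071,"yaw": 0,"hand": 0},
    {"x": 0,"y": 0,"z": 0.079,"yaw": 0,"hand": 0},
    {"x": 0,"y": 0,"z": 0.087,"yaw": 0,"hand": 0},
  ],
)

```text
clock: 4.82
tcp_pos: [0.5012, 0.1585, 0.0345]
tool_rot: [2.115, 1.569, 0.547]
contact_force: [-0.5, 0.4, -0.3]
gripper_width: -0.003
```

```bash
python3 look.py c
```

```text
4.825 [0.5012 0.1585 0.0345] [-0.5  0.4 -0.3] -0.002740921370254867 [ 0.31  0.38 -0.32  0.86  0.    1.87]
[[0.001, 1.0, 0.003], [0.001, 0.003, -1.0], [-1.0, 0.001, -0.001]]
```

View pics/l_c.png

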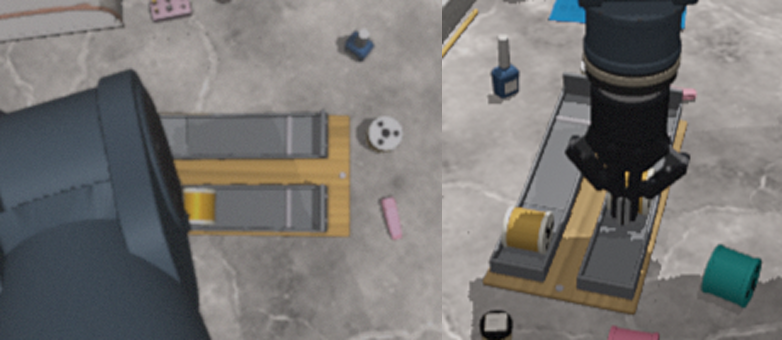

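Call:
carry_out(
  targets=[
    {"x": 0,"y": 0,"z": 0.008,"yaw": 0,"hand": 0},
    {"x": -0.0014,"y": 0,"z": 0.016,"yaw": 0,"hand": 0},
    {"x": -0.0028,"y": 0,"z": 0.024,"yaw": 0,"hand": 0},
    {"x": -0.0042,"y": 0,"z": 0.032,"yaw": 0,"hand": 0},
    {"x": -0.0056,"y": 0,"z": 0.04,"yaw": 0,"hand": 0},
    {"x": -0.007,"y": 0,"z": 0.048,"yaw": 0,"hand": 0},
    {"x": -0.0084,"y": 0,"z": 0.056,"yaw": 0,"hand": 0},
    {"x": -0.01,"y": 0,"z": 0.064,"yaw": 0,"hand": 0},
    {"x": -0.0112,"y": 0,"z": 0.072,"yaw": 0,"hand": 0},
    {"x": -0.0126,"y": 0,"z": 0.08,"yaw": 0,"hand": 0},
    {"x": -0.014,"y": 0,"z": 0.088,"yaw": 0,"hand": 0},
    {"x": -0.0155,"y": 0,"z": 0.096,"yaw": 0,"hand": 0},
  ],
)

```text
clock: 6.42
tcp_pos: [0.5013, 0.0617, 0.0501]
tool_rot: [2.026, 1.569, 0.457]
contact_force: [-0.7, -0.4, -0.1]
gripper_width: -0.001
```

```bash
python3 look.py d
```

```text
6.425 [0.5013 0.0617 0.0501] [-0.7 -0.4 -0.1] -0.00063931246152433 [ 0.12  0.33 -0.35  0.88  0.    1.69]
[[0.001, 1.0, 0.002], [0.001, 0.002, -1.0], [-1.0, 0.001, -0.001]]
```

View pics/l_d.png

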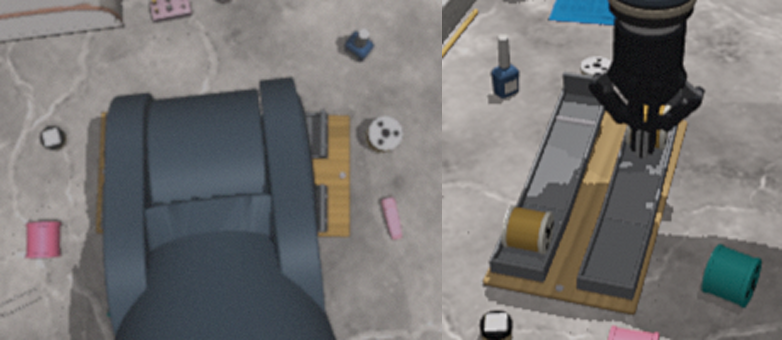

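Call:
carry_out(
  targets=[
    {"x": -0.001,"y": 0,"z": 0.005,"yaw": 0,"hand": 0},
    {"x": -0.002,"y": 0,"z": 0.01,"yaw": 0,"hand": 0},
    {"x": -0.0025,"y": 0,"z": 0.014,"yaw": 0,"hand": 0},
    {"x": -0.003,"y": 0,"z": 0.018,"yaw": 0,"hand": 0},
    {"x": -0.004,"y": 0,"z": 0.022,"yaw": 0,"hand": 0},
    {"x": -0.0045,"y": 0,"z": 0.025,"yaw": 0,"hand": 0},
    {"x": -0.005,"y": 0,"z": 0.028,"yaw": 0,"hand": 0},
    {"x": -0.005,"y": 0,"z": 0.028,"yaw": 0,"hand": 0},
  ],
)

```text
clock: 7.52
tcp_pos: [0.5015, 0.0333, 0.0552]
tool_rot: [1.899, 1.569, 0.329]
contact_force: [0.3, -0.8, 0.0]
gripper_width: 0.002
```

```bash
python3 look.py e
```

```text
7.525 [0.5015 0.0333 0.0552] [ 0.3 -0.8  0. ] 0.001620601557175748 [ 0.07  0.32 -0.35  0.89  0.    1.64]
[[0.002, 1.0, 0.001], [0.001, 0.001, -1.0], [-1.0, 0.002, -0.001]]
```

View pics/l_e.png

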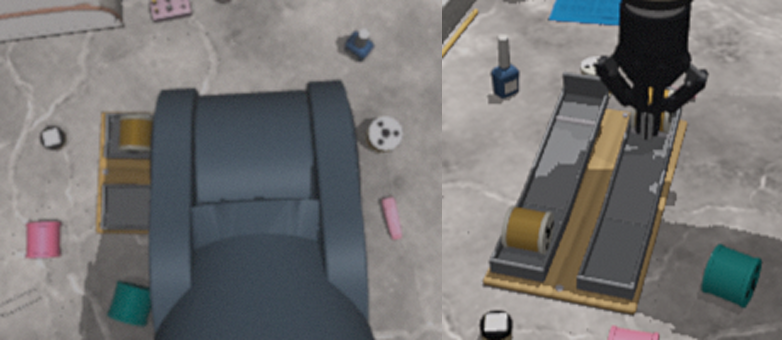

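Call:
carry_out(
  targets=[
    {"x": 0,"y": 0,"z": 0.001,"yaw": 0,"hand": 0},
    {"x": -0.0005,"y": 0,"z": 0.002,"yaw": 0,"hand": 0},
    {"x": -0.0005,"y": 0,"z": 0.003,"yaw": 0,"hand": 0},
    {"x": -0.0005,"y": 0,"z": 0.003,"yaw": 0,"hand": 0},
  ],
)

```text
clock: 8.12
tcp_pos: [0.5014, 0.0304, 0.0556]
tool_rot: [1.922, 1.569, 0.353]
contact_force: [-0.8, 0.8, -0.2]
gripper_width: 0.002
```

Call:
carry_out(
  targets=[
    {"x": 0,"y": 0,"z": -0.003,"yaw": 0,"hand": 0},
    {"x": 0,"y": 0,"z": -0.008,"yaw": 0,"hand": 0},
    {"x": 0,"y": 0,"z": -0.015,"yaw": 0,"hand": 0},
    {"x": 0,"y": 0,"z": -0.025,"yaw": 0,"hand": 0},
    {"x": -0.01,"y": 0,"z": -0.035,"yaw": 0,"hand": 0},
    {"x": -0.03,"y": 0,"z": -0.06,"yaw": 0,"hand": 0},
    {"x": -0.05,"y": 0,"z": -0.1,"yaw": 0,"hand": 0},
  ],
)

```text
clock: 9.0
tcp_pos: [0.5013, 0.1312, 0.107]
tool_rot: [1.831, 1.569, 0.261]
contact_force: [0.1, -0.3, -1.1]
gripper_width: -0.002
```

```bash
python3 look.py f
```

```text
9.0 [0.5013 0.1312 0.107 ] [ 0.1 -0.3 -1.1] -0.002467291683843785 [ 0.26  0.3  -0.23  1.03  0.    1.83]
[[0.002, 1.0, 0.0], [0.001, 0.0, -1.0], [-1.0, 0.002, -0.001]]
```

View pics/l_f.png

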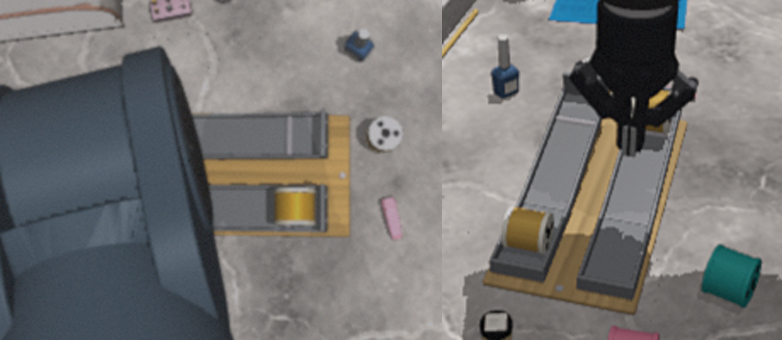

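Call:
carry_out(
  targets=[
    {"x": 0,"y": 0.015,"z": -0.03,"yaw": 0,"hand": 0},
    {"x": 0,"y": 0.035,"z": -0.06,"yaw": 0,"hand": 0},
    {"x": 0,"y": 0.055,"z": -0.09,"yaw": 0,"hand": 0},
    {"x": 0,"y": 0.075,"z": -0.105,"yaw": 0,"hand": 0},
    {"x": 0,"y": 0.0913,"z": -0.115,"yaw": 0,"hand": 0},
    {"x": 0,"y": 0.0913,"z": -0.115,"yaw": 0,"hand": 0},
    {"x": 0.03,"y": 0.0913,"z": -0.115,"yaw": 0,"hand": 0},
    {"x": 0.055,"y": 0.0913,"z": -0.115,"yaw": 0,"hand": 0},
    {"x": 0.068,"y": 0.0913,"z": -0.115,"yaw": 0,"hand": 0},
    {"x": 0.073,"y": 0.0913,"z": -0.115,"yaw": 0,"hand": 0},
    {"x": 0.073,"y": 0.0913,"z": -0.115,"yaw": 0,"hand": 0},
  ],
)

```text
clock: 10.48
tcp_pos: [0.5937, 0.2495, 0.0366]
tool_rot: [1.985, 1.565, 0.418]
contact_force: [0.3, -0.4, -0.6]
gripper_width: 0.001
```

```bash
python3 look.py g
```

```text
10.475 [0.5937 0.2495 0.0366] [ 0.3 -0.4 -0.6] 0.0008801347695738614 [0.4  0.6  0.04 1.   0.   1.96]
[[0.006, 1.0, 0.004], [0.002, 0.004, -1.0], [-1.0, 0.006, -0.002]]
```

View pics/l_g.png

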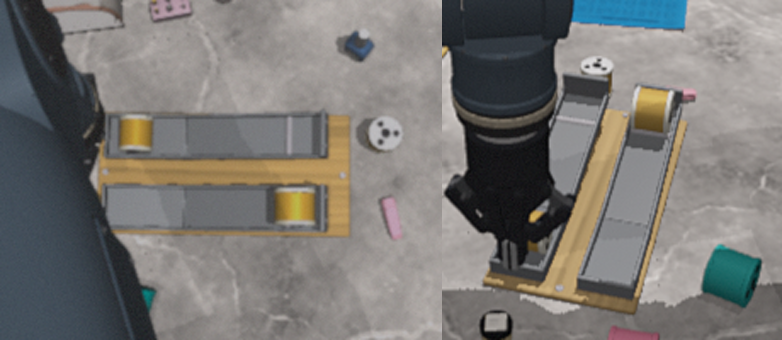

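Call:
carry_out(
  targets=[
    {"x": 0.003,"y": 0,"z": 0.007,"yaw": 0,"hand": 0},
    {"x": 0.003,"y": 0,"z": 0.014,"yaw": 0,"hand": 0},
    {"x": 0.003,"y": 0,"z": 0.02,"yaw": 0,"hand": 0},
    {"x": 0.003,"y": 0,"z": 0.026,"yaw": 0,"hand": 0},
    {"x": 0.004,"y": 0,"z": 0.032,"yaw": 0,"hand": 0},
    {"x": 0.006,"y": 0,"z": 0.039,"yaw": 0,"hand": 0},
    {"x": 0.008,"y": 0,"z": 0.047,"yaw": 0,"hand": 0},
    {"x": 0.008,"y": 0,"z": 0.055,"yaw": 0,"hand": 0},
    {"x": 0.008,"y": 0,"z": 0.063,"yaw": 0,"hand": 0},
    {"x": 0.008,"y": 0,"z": 0.071,"yaw": 0,"hand": 0},
    {"x": 0.008,"y": 0,"z": 0.079,"yaw": 0,"hand": 0},
    {"x": 0.008,"y": 0,"z": 0.087,"yaw": 0,"hand": 0},
  ],
)

```text
clock: 12.08
tcp_pos: [0.5945, 0.1622, 0.0288]
tool_rot: [1.989, 1.564, 0.422]
contact_force: [-0.3, -0.1, 0.8]
gripper_width: -0.001
```

```bash
python3 look.py h
```

```text
12.075 [0.5945 0.1622 0.0288] [-0.3 -0.1  0.8] -0.0007413983312354114 [ 0.27  0.55 -0.07  0.95  0.    1.83]
[[0.006, 1.0, 0.004], [0.003, 0.004, -1.0], [-1.0, 0.006, -0.003]]
```

View pics/l_h.png

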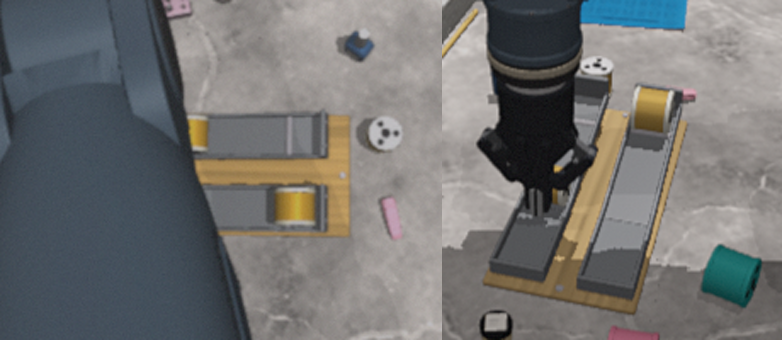

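Call:
carry_out(
  targets=[
    {"x": 0,"y": -0.001,"z": 0.008,"yaw": 0,"hand": 0},
    {"x": -0.0014,"y": -0.002,"z": 0.016,"yaw": 0,"hand": 0},
    {"x": -0.0028,"y": -0.002,"z": 0.024,"yaw": 0,"hand": 0},
    {"x": -0.0042,"y": -0.002,"z": 0.032,"yaw": 0,"hand": 0},
    {"x": -0.0056,"y": -0.002,"z": 0.04,"yaw": 0,"hand": 0},
    {"x": -0.007,"y": -0.002,"z": 0.048,"yaw": 0,"hand": 0},
    {"x": -0.0084,"y": -0.002,"z": 0.056,"yaw": 0,"hand": 0},
    {"x": -0.01,"y": -0.002,"z": 0.064,"yaw": 0,"hand": 0},
    {"x": -0.0112,"y": -0.002,"z": 0.072,"yaw": 0,"hand": 0},
    {"x": -0.0126,"y": -0.002,"z": 0.08,"yaw": 0,"hand": 0},
    {"x": -0.014,"y": -0.002,"z": 0.088,"yaw": 0,"hand": 0},
    {"x": -0.0155,"y": -0.002,"z": 0.096,"yaw": 0,"hand": 0},
  ],
)

```text
clock: 13.68
tcp_pos: [0.5927, 0.0653, 0.0441]
tool_rot: [1.964, 1.564, 0.397]
contact_force: [-0.3, 0.9, 0.5]
gripper_width: -0.001
```

```bash
python3 look.py i
```

```text
13.675 [0.5927 0.0653 0.0441] [-0.3  0.9  0.5] -0.0010316404049334044 [ 0.11  0.5  -0.11  0.96  0.    1.68]
[[0.006, 1.0, 0.004], [0.003, 0.004, -1.0], [-1.0, 0.006, -0.003]]
```

View pics/l_i.png

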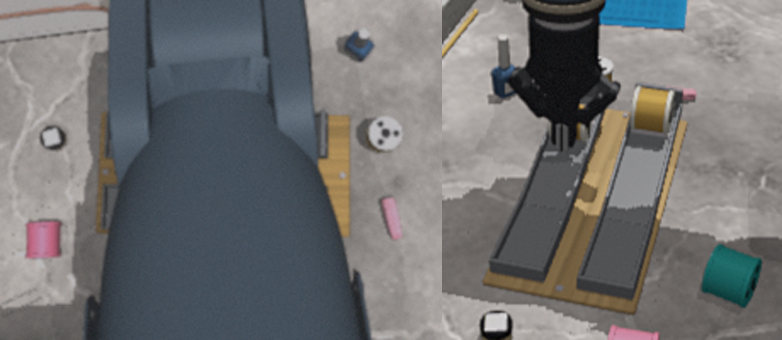

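Call:
carry_out(
  targets=[
    {"x": -0.001,"y": 0,"z": 0.006,"yaw": 0,"hand": 0},
    {"x": -0.002,"y": 0,"z": 0.012,"yaw": 0,"hand": 0},
    {"x": -0.003,"y": 0,"z": 0.018,"yaw": 0,"hand": 0},
    {"x": -0.004,"y": 0,"z": 0.023,"yaw": 0,"hand": 0},
    {"x": -0.005,"y": 0,"z": 0.027,"yaw": 0,"hand": 0},
    {"x": -0.0055,"y": 0,"z": 0.031,"yaw": 0,"hand": 0},
    {"x": -0.006,"y": 0,"z": 0.034,"yaw": 0,"hand": 0},
    {"x": -0.0065,"y": 0,"z": 0.037,"yaw": 0,"hand": 0},
    {"x": -0.007,"y": 0,"z": 0.039,"yaw": 0,"hand": 0},
    {"x": -0.007,"y": 0,"z": 0.041,"yaw": 0,"hand": 0},
    {"x": -0.007,"y": 0,"z": 0.041,"yaw": 0,"hand": 0},
  ],
)

```text
clock: 15.15
tcp_pos: [0.5929, 0.0239, 0.0511]
tool_rot: [1.927, 1.564, 0.359]
contact_force: [0.7, 0.5, 0.5]
gripper_width: 0.004
```

```bash
python3 look.py j
```

```text
15.15 [0.5929 0.0239 0.0511] [0.7 0.5 0.5] 0.004447068760625894 [ 0.04  0.49 -0.11  0.97  0.    1.61]
[[0.006, 1.0, 0.003], [0.002, 0.003, -1.0], [-1.0, 0.006, -0.002]]
```

View pics/l_j.png

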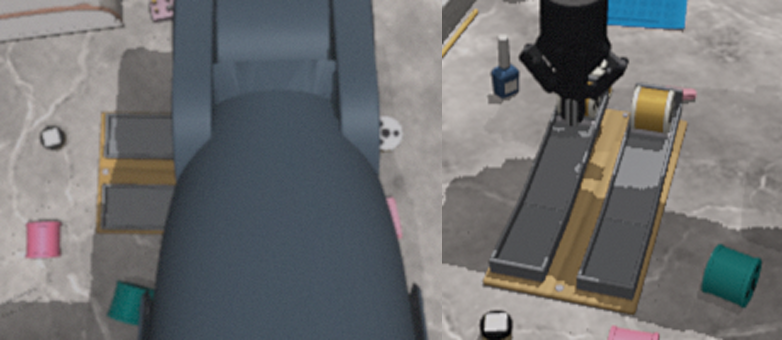

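Call:
carry_out(
  targets=[
    {"x": 0,"y": 0,"z": -0.003,"yaw": 0,"hand": 0},
    {"x": 0,"y": 0,"z": -0.008,"yaw": 0,"hand": 0},
    {"x": 0,"y": 0,"z": -0.015,"yaw": 0,"hand": 0},
    {"x": 0,"y": 0,"z": -0.025,"yaw": 0,"hand": 0},
    {"x": -0.01,"y": 0,"z": -0.035,"yaw": 0,"hand": 0},
    {"x": -0.03,"y": 0,"z": -0.06,"yaw": 0,"hand": 0},
    {"x": -0.06,"y": 0,"z": -0.1,"yaw": 0,"hand": 0},
    {"x": -0.09,"y": -0.02,"z": -0.14,"yaw": 0,"hand": 0},
    {"x": -0.11,"y": -0.04,"z": -0.18,"yaw": 0,"hand": 0},
    {"x": -0.12,"y": -0.06,"z": -0.22,"yaw": 0,"hand": 0},
    {"x": -0.12,"y": -0.09,"z": -0.26,"yaw": 0,"hand": 0},
    {"x": -0.12,"y": -0.09,"z": -0.26,"yaw": 0,"hand": 0},
  ],
)

```text
clock: 16.75
tcp_pos: [0.4996, 0.2864, 0.1721]
tool_rot: [2.013, 1.563, 0.449]
contact_force: [0.7, -0.7, -0.9]
gripper_width: 0.001
```

```bash
python3 look.py k
python3 - <<'E'
from station import arm, viewer, models
from h import *
from scipy.optimize import least_squares
r=np.load("rack.npy")
for n in ("top","side"):
    p=viewer.get_image(n)
    for t,z in (("reel_big",.068),("reel_small",.064)):
        for d in models.find_in(p,t):
            b=d["extent"];u=np.array([(b[0]+b[2])/2,(b[1]+b[3])/2])
            print(n,t,round(d["confidence"],2),np.round(u),least_squares(lambda v:proj(p,rack2w(r,[v[0],v[1],z]))-u,[.1,0]).x.round(4))
E
```

```text
16.75 [0.4996 0.2864 0.1721] [ 0.7 -0.7 -0.9] 0.001454255342465421 [ 0.52  0.38  0.04  1.23 -0.    2.08]
[[0.007, 1.0, 0.007], [0.003, 0.007, -1.0], [-1.0, 0.007, -0.003]]
top reel_big 0.74 [239. 350.] [-0.1011 -0.1655]
top reel_small 0.72 [335. 249.] [0.0951 0.0445]
top reel_small 0.56 [186. 312.] [-0.2132 -0.0917]
side reel_big 0.83 [402. 340.] [-0.1607 -0.1616]
side reel_big 0.57 [361. 237.] [ 0.0995 -0.0495]
side reel_big 0.34 [266. 368.] [-0.2686  0.0258]
side reel_small 0.82 [346. 384.] [-0.2646 -0.0937]
```

View pics/l_k.png

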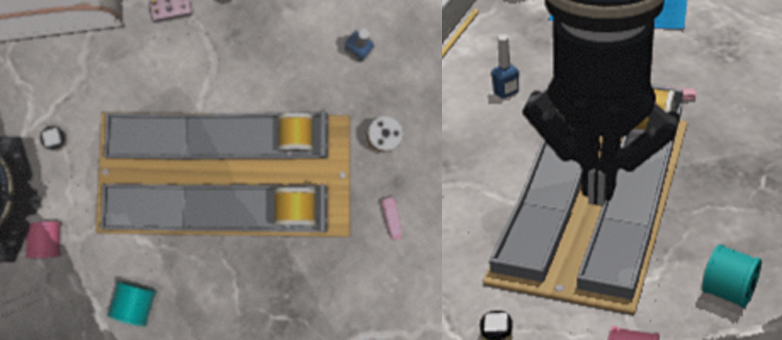

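Call:
carry_out(
  targets=[
    {"x": 0,"y": 0,"z": 0,"yaw": 0,"hand": 0},
    {"x": 0,"y": 0,"z": 0,"yaw": 0,"hand": 0},
    {"x": 0,"y": 0,"z": 0,"yaw": 0,"hand": 0},
    {"x": 0,"y": 0,"z": 0,"yaw": 0,"hand": 0},
    {"x": 0,"y": 0,"z": 0,"yaw": 0,"hand": 0},
    {"x": 0,"y": 0,"z": 0,"yaw": 0,"hand": 0},
    {"x": 0,"y": 0,"z": 0,"yaw": 0,"hand": 0},
    {"x": 0,"y": 0,"z": 0,"yaw": 0,"hand": 0},
  ],
)

```text
clock: 18.15
tcp_pos: [0.5018, 0.2828, 0.1711]
tool_rot: [1.918, 1.564, 0.349]
contact_force: [0.0, 0.0, 0.2]
gripper_width: -0.001
```

```bash
python3 look.py m
python3 - <<'E'
import cv2,numpy as np,pickle
def band(n):
    f=pickle.load(open(n,"rb"))["frame"]; h=cv2.cvtColor(f,cv2.COLOR_RGB2HSV)
    m=cv2.inRange(h,(18,150,90),(32,255,255))
    for y0,y1 in ((236,265),(276,308)):
        q=np.argwhere(m[y0:y1,310:360]); print(n,len(q),(q.mean(0)+[y0,310]).round(2), q[:,1].min()+310,q[:,1].max()+310)
    return f
a=band("top_k.pkl");b=band("top_m.pkl")
cv2.imwrite("pics/zoom.png",cv2.resize(b[225:315,280:410,::-1],None,fx=6,fy=6,interpolation=cv2.INTER_CUBIC))
from h import *
r=np.load("rack.npy");p=pickle.load(open("top_m.pkl","rb"))
for y,z in ((-.046,.068),(.046,.064)):
  print([proj(p,rack2w(r,[x,y,z])).round(1).tolist() for x in(.085,.09,.097,.102)])
E
```

```text
18.15 [0.5018 0.2828 0.1711] [0.  0.  0.2] -0.0010937453463916787 [ 0.51  0.38  0.04  1.22 -0.    2.08]
[[0.006, 1.0, 0.002], [0.002, 0.002, -1.0], [-1.0, 0.006, -0.002]]
top_k.pkl 248 [246.59 333.56] 325 342
top_k.pkl 317 [290.98 332.93] 322 343
top_m.pkl 247 [246.56 333.6 ] 325 342
top_m.pkl 315 [291.01 333.07] 323 344
[[330.3, 291.9], [332.7, 291.9], [336.0, 292.0], [338.5, 292.0]]
[[330.6, 248.3], [333.0, 248.3], [336.3, 248.4], [338.7, 248.4]]
```

View pics/zoom.png

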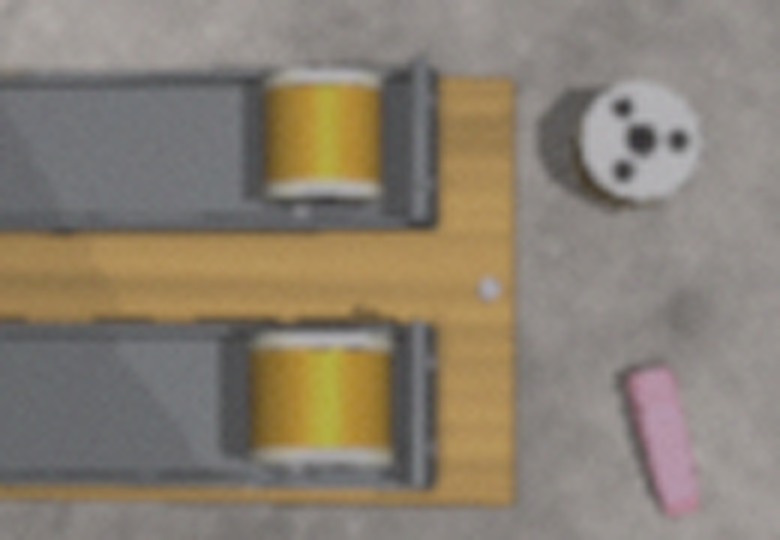

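```bash
python3 -c "
from station import sign_off; print(sign_off())"
```

```text
the job is handed in; nothing more can be done
None
```

I pushed both reels up their gutters with the shut fingertips, first the big one and then the small one. Both went over the rib, and I handed the job in at about 18 s of the 54 s allowed.

- **Parked positions:** from the top picture both reel centres are at about rack x = 91 mm, resting against the rib. Neither had moved between two pictures about 1.4 s apart.
- **Forces:** every force reading, taken only at the end of each move, was about 1 N or less. I therefore never felt the stop, so I have no reading that shows either reel touched it; by my estimate the fingertips carried them to about 95 mm (big) and 98 mm (small).
- **Other things:** the spare reel, clip, jar and bottle look unmoved in the pictures. The arm was clear of everything, behind the low end of the rack, when I handed in.
- **Checks that disagreed:** in the last pictures the networks mostly reported the pink and turquoise look-alikes. They missed the big reel from the top and the small one from the side. The side view put the big reel at x = 99 mm, but it was partly hidden, so I measured the gold bands in the top picture instead.

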